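Level the drinks tray on its screw foot

ROBOT

A 6-joint arm with a two-finger parallel gripper is mounted at the origin on the work surface. World frame = base frame: x ahead of the robot, y to its left, z up, the work surface at z = 0. Lengths are in m, angles in rad, forces in N, time in s.
With the tool pointing down it reaches from about 0.225 to 0.875 m from the base axis. Payload 3.4 kg.
Tool frame: the origin (TCP) lies midway between the tips of the shut fingers; the grasp point (between the pads) lies 19 mm behind it (manip.pinch_z is the distance from the TCP to the grasp point, in m); z points along the fingers, y is the line along which they close (so a half turn about z gives the same grasp; the last joint's range is limited). The gripper opens to 85 mm and grips with 20 to 120 N. Pads are 22 mm wide; open, the fingers measure 114 mm over their backs; the gripper's body (76 mm by 85 mm) begins 54 mm behind the grasp point. The pads swing forward as they close: fully open they stand 13 mm farther back than shut.
Start: joints at [-1.254, 0.276, 1.505, -0, 1.361, -0.121], TCP at [0.244, -0.521, 0.231] pointing down, gripper open.
Joint ranges: [-2.89, 2.89], [-0.75, 2.08], [0.22, 2.7], [-1.18, 4.32], [0.11, 2.71], [-2.7, 2.7]. Speed limits (rad/s): [2.57, 2.57, 3.14, 3.14, 3.14, 3.14].

INTERFACE

Orientations are given as a unit quaternion [w, x, y, z].
In Python, from rig import manip gives the robot as it stands.
- The arm moves only by the tool carry_out, never from a script. Its arguments are lists of equal length, an entry for each row: "delta_pos": the shift along the tool's x, y, z scaled (see below), a list of three; "turn": the turn, a rotation vector about the tool's x, y, z scaled (see below), a list of three; "claw": the closure, from -1 (fully open) to 1 (shut). A call has 1 to 12 rows; each row is the pose to reach, as a shift and turn from the pose commanded when the call began, along the tool's axes at that moment; what a row does not reach only later rows make up. The controller multiplies each number of a shift by 400 mm and each number of a turn by 30 degrees. A row lasts 1/10 s, in which the tool goes at most 50 mm and 8.59 degrees, less where a joint would pass 70% of its speed; a pose out of reach is approached as far as the arm can. A call with a number of a shift or a turn outside -1 to 1 is refused whole. A call with a gripper value outside its range is refused whole. The fingers move at their own pace and stop on an object; "force" is the grip in N (left out, the last holds). Time passes only in rows, so rows that repeat a pose let the fingers close. It gives the time, the measured TCP pose, the force, the opening and the grip force at its end, in the units of the state.
- manip.get_state(): the state, without advancing time (a new reading comes with each control period).
- manip.get_image(name): name is "scene" or "top" or "wrist"; returns a dict with "image" (480x640x3 uint8, red, green, blue), "z_map" (480x640 float32, m along the optical axis (not along the pixel's ray), 0 where there is no reading), "fx", "fy", "cx", "cy" (pixels), "world_to_cam" (4x4, takes a point from world to camera coordinates). Camera axes: x right, y down, z forward; pixel columns grow to the right and rows downward; lengths in m; the calibration is good to about 2 mm. A picture is of the moment at which its call begins.
- manip.sign_off(): hands the job in; it is judged then, once.
Trained networks look in the newest picture that a camera, given by its name, has taken for a name from the list of things; names that differ only in an ending like _2 or _b are one class to them, and where a whole thing is asked for, a point or a joint stands for the part that bears it (a point fixed in the world has none). Each returns a list of dicts, best first, with "score" (0 to 1); they miss things now and then, are a little off and sometimes report something else, mostly with a low value. They report only what shows in the picture. A call takes as long as a camera call. They do not tell look-alikes from the thing itself.
- manip.spot_in(camera, query): "point" ([x, y, z] in m, in world coordinates, good to about 4 mm: the middle of the surface that is visible of it).
- manip.place_of(camera, query): "point" ([x, y, z] in m, in world coordinates, good to about 4 mm: a listed point, or the origin of a listed thing).
The state is a dict: "clock": time; "qpos": joint angles; "qd": joint speeds; "effort": joint torques, N m; "position": TCP position; "ee_rot": TCP orientation; "contact_force": force on the tool from outside, world axes, zero at the start; "moment": the same for the moment, N m; "width": finger opening in m; "gripper_force": force on a finger pad.
Only numpy, scipy, OpenCV 4.12 (cv2) and the standard library are available. Lean on these libraries where they do the work, as an engineer would, in place of code of your own. Each camera call takes 0.05 s, during which the arm holds its last target. There are 200 camera calls.

TASK

Draw the spirit level straight up out of its slotted holder, stand it on the beech tray pointing along the tray's long side, and let go of it. Then grip the knob of the tray's screw foot, push down so that the springy tray end sits firmly on its foot, and turn the knob until the bubble stands midway between the two lines; finish while still gripping the knob and pushing it down, with the bubble centred. Leave the two mineral bottles and the stopper where they are.

Things in the scene. Friction and masses are not known exactly. Their poses are not given: they have to be found in the camera images.
- level_mid (a point): Spirit level: flat aluminium bar 180 long (its x axis), 14 thick (y), 46 high (z), 160 g, on its long narrow edge; this point is its centre, 23 above its underside. Solid in its lower 30; above, the middle 80 is a vial 12 thick, top 40 above the underside, open to view from above. At the start it stands in the holder, underside 10 above the work surface.
- bubble (a joint): The white bubble (16 long) in the vial of the level, read as the slope it shows, rad: 0 = midway between the two black lines (24 apart); positive = shifted towards the level's +x end because that end is higher. It shifts 0.45 m per rad (8 mm per degree), at most 0.05 rad (22 mm); it settles in about 1 s.
- tray_mid (a point): Centre of the floor (top face) of a beech tray on a low steel stand, 400 long (this frame's y axis) by 220 wide (x), floor 60 to 80 above the work surface; rim 10 thick, 12 above the floor. It pivots about an axis along x, 165 towards +y of this point; the screw foot's knob is 135 towards -y. Stand the level centred about 60 towards +y: fingers turning the knob need 75 around its axis.
- knob_grip (a point): Point on the axis of the black knob of the screw foot, 39 above the tray's floor: middle of the bar grip, 64 long (this frame's x axis), 16 thick (y), which spans 19 below to 15 above this point. Under the bar is the knob's disc, radius 36, upper face 19 below this point, on which fingertips can push down. z is the knob's axis, up but for the slope.
- knob (a joint): Knob angle, rad, growing clockwise seen from above, -0.3 to 3.6. Clockwise lifts the knob end of the tray by 0.03 rad of slope per rad (the knob rises 9 mm per rad); it stays where it is left and needs 0.1 to 0.2 N m. The uneven deck differs each time: at the start the knob end, when pressed, is too low, and the needed turn is about 0.8 to 2.2 rad clockwise.
- float (a joint): How far the tray floats above its foot, rad: 0.015 = unpressed (a spring holds the knob end 4.5 mm up, so the bubble reads wrongly), 0 = pressed firmly on the foot. Pressing takes 4 to 8 N down at the knob; beyond that the stop is hard. 9 to 16 N is a good push.
- holder: Slotted wooden holder, 220 long (x) by 75 (y), base 10 thick; origin at its underside's centre. Two pairs of posts, 62 to 105 from the centre along x, 45 high in all, hold the level's ends in a 17 wide slot; the middle 120 between them is open for fingers, down to the base.
- bottle1: Green glass mineral bottle, radius 36, 250 high, standing; origin at its underside. Leave alone.
- bottle2: The second such bottle. Leave alone.
- stopper: Silicone stopper, 44 across, 34 high, standing; origin at its underside. Leave alone.
Things that resemble listed ones, but are neither listed nor needed, are in the scene too. Several things have the shape of the holder; the one meant has the colours described above.

How it is judged:
By the outcome, as a careful person would: the job done as asked, in the order asked, and still so for the second after the job is handed in, while the arm keeps its last pose, push and grip.
It also fails if it takes over 72 s, if anything falls off the work surface, if the arm or the gripper's body presses on something with over 40 N, if the wrist force passes 120 N, or if a joint passes its speed limit or range.

## Working session

There is one attempt and no reset: what is moved stays moved. The work goes in short steps, Python scripts to look and compute and a tool call to move; the robot and the scene stay as the last step left them, time stands still between calls to the robot, and variables do not carry over. Pictures are saved under pics/ and viewed, at most 10 in all, crops included, and the job is handed in when it is done.

Besides the shell and the picture viewer there is one more tool, called in YAML: its name, and indented under it one key for each argument. carry_out: Moves the arm, as the interface text tells. Shifts and turns lie within -1 to 1; 1 stands for 400 mm of shift or 30 degrees of turn. Its arguments: {"type":"object","properties":{"delta_pos":{"type":"array","items":{"type":"array","items":{"type":"number","minimum":-1,"maximum":1}}},"turn":{"type":"array","items":{"type":"array","items":{"type":"number","minimum":-1,"maximum":1}}},"claw":{"type":"array","items":{"type":"number"}},"force":{"type":"number"}},"required":["delta_pos","turn","claw"]}

```bash
ls; mkdir -p pics; cat > h.py <<'E'
from rig import manip
import numpy as np, cv2
from scipy.spatial.transform import Rotation as R
def rot(q): return R.from_quat([q[1],q[2],q[3],q[0]])
def tool():
    s=manip.get_state(); return np.array(s['position']),rot(s['ee_rot'])
def world(im,u,v,z=None):
    K=im; T=np.linalg.inv(im['world_to_cam']); d=im['z_map'][int(v),int(u)]
    r=np.array([(u-K['cx'])/K['fx'],(v-K['cy'])/K['fy'],1])
    if z is None: return T[:3,:3]@(r*d)+T[:3,3]
    w=T[:3,:3]@r; return T[:3,3]+w*(z-T[2,3])/w[2]
def px(im,p):
    c=im['world_to_cam']@np.r_[p,1]; return [round(c[0]/c[2]*im['fx']+im['cx']),round(c[1]/c[2]*im['fy']+im['cy'])]
def save(im,n,box=None,s=1):
    a=im['image'][:,:,::-1]
    if box: a=a[box[1]:box[3],box[0]:box[2]]
    cv2.imwrite('pics/'+n,cv2.resize(a,None,fx=s,fy=s,interpolation=cv2.INTER_CUBIC))
E
python3 - <<'E'
from h import *
ims={}
for c in['top','scene']:
    im=manip.get_image(c); save(im,c+'0.png'); np.save(c+'0.npy',im,allow_pickle=True)
    for q in['level_mid','tray_mid','knob_grip','holder','bottle1','stopper']:
        for r in manip.place_of(c,q): print(c,q,np.round(r['point'],3),round(r['score'],2),px(im,r['point']))
s=manip.get_state();print(s['ee_rot'],s['width'],s['clock'])
E
```

```text
pics
top level_mid [ 0.502 -0.288  0.033] 0.75 [437, 243]
top tray_mid [0.56  0.095 0.069] 0.69 [258, 217]
top tray_mid [0.608 0.476 0.   ] 0.49 [89, 202]
top knob_grip [ 0.558 -0.04   0.104] 0.97 [322, 215]
top knob_grip [ 0.498 -0.293  0.002] 0.59 [436, 245]
top holder [ 0.537 -0.523  0.005] 0.88 [540, 226]
top holder [ 0.498 -0.292  0.002] 0.79 [436, 245]
top holder [ 0.831 -0.001  0.005] 0.72 [302, 99]
top holder [0.298 0.182 0.001] 0.6 [223, 340]
top holder [ 0.254 -0.431  0.003] 0.58 [503, 355]
top bottle1 [0.608 0.471 0.002] 0.85 [91, 203]
top bottle1 [ 0.476  0.48  -0.001] 0.7 [87, 262]
top stopper [ 0.376 -0.139  0.001] 0.6 [368, 302]
scene level_mid [ 0.499 -0.291  0.034] 0.63 [194, 196]
scene tray_mid [0.562 0.1   0.068] 0.57 [384, 198]
scene tray_mid [ 0.556 -0.037  0.1  ] 0.2 [315, 188]
scene knob_grip [0.614 0.472 0.001] 0.22 [566, 232]
scene holder [0.301 0.181 0.006] 0.88 [401, 137]
scene holder [ 0.241 -0.429  0.   ] 0.75 [153, 134]
scene holder [ 0.538 -0.52   0.002] 0.66 [86, 225]
scene holder [ 0.496 -0.295 -0.001] 0.63 [196, 207]
scene bottle1 [0.612 0.473 0.   ] 0.96 [565, 231]
scene bottle1 [ 0.477  0.479 -0.   ] 0.89 [546, 185]
scene stopper [ 0.377 -0.136  0.003] 0.87 [270, 165]
[7.44308250e-05 9.76136431e-01 2.17158151e-01 1.80874248e-05] 0.08525770851831302 0.7
```

View pics/top0.png

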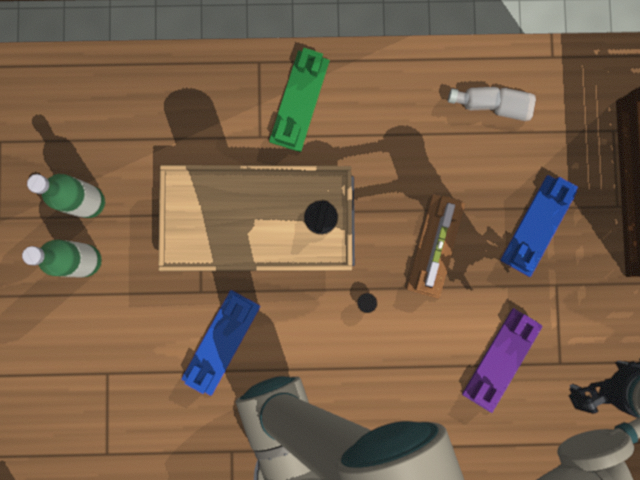

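```bash
python3 - <<'E'
from h import *
im=np.load('top0.npy',allow_pickle=True).item()
a=im['image'][:,:,::-1]
c1=cv2.resize(a[185:305,370:500],None,fx=3,fy=4.5*0+3,interpolation=cv2.INTER_CUBIC)
c2=cv2.resize(a[155:275,215:350],None,fx=3,fy=3,interpolation=cv2.INTER_CUBIC)
cv2.imwrite('pics/crop1.png',np.hstack([c1,c2])); print(c1.shape,c2.shape)
# level orientation: pixels with world z 0.046..0.060 near level
d=im['z_map']; T=np.linalg.inv(im['world_to_cam']); v,u=np.mgrid[:480,:640]
P=np.stack([(u-im['cx'])/im['fx']*d,(v-im['cy'])/im['fy']*d,d],-1)@T[:3,:3].T+T[:3,3]
def fit(m,n):
    p=P[m]; (c,sz,an)=cv2.minAreaRect(p[:,:2].astype(np.float32)*1000); print(n,len(p),np.round(p.mean(0),4),np.round(c,1),np.round(sz,1),an)
near=lambda x,y,r:(np.hypot(P[...,0]-x,P[...,1]-y)<r)
fit(near(.5,-.29,.12)&(P[...,2]>.049)&(P[...,2]<.07),'level')
fit(near(.5,-.29,.15)&(P[...,2]>.035)&(P[...,2]<.07),'posts')
fit(near(.558,-.04,.06)&(P[...,2]>.102),'knob')
fit(near(.56,.095,.3)&(P[...,2]>.05)&(P[...,2]<.09),'tray')
print('T',T.round(3))
E
```

```text
(360, 390, 3) (360, 405, 3)
level 493 [ 0.4983 -0.2907  0.054 ] [ 499.8 -291.3] [ 42.6 200.1] 73.23270416259766
posts 1308 [ 0.497  -0.2895  0.0479] [ 497.3 -290.7] [ 46.6 211.8] 72.88029479980469
knob 248 [ 0.5574 -0.0389  0.1174] [557.7 -38.9] [16.2 63.7] 75.6399917602539
tray 19758 [0.56   0.1007 0.0714] [553.   94.6] [362.3 448.5] 20.955184936523438
T [[-0.02  -0.997  0.068  0.424]
 [-1.     0.02  -0.007 -0.027]
 [ 0.006 -0.068 -0.998  1.297]
 [ 0.     0.     0.     1.   ]]
```

View pics/crop1.png

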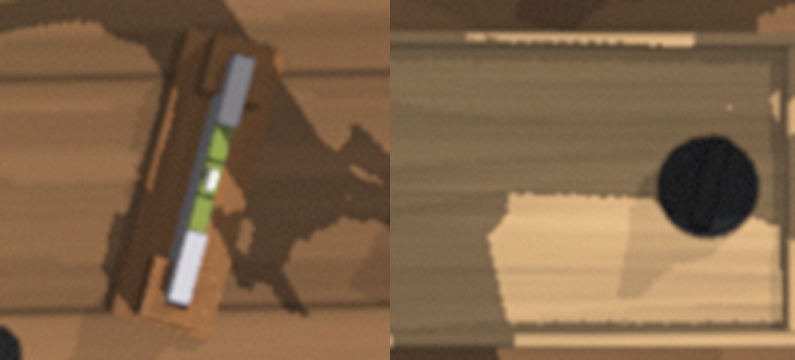

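```bash
python3 - <<'E'
from h import *
im=np.load('top0.npy',allow_pickle=True).item()
d=im['z_map']; T=np.linalg.inv(im['world_to_cam']); v,u=np.mgrid[:480,:640]
P=np.stack([(u-im['cx'])/im['fx']*d,(v-im['cy'])/im['fy']*d,d],-1)@T[:3,:3].T+T[:3,3]
p=P[(np.hypot(P[...,0]-.5,P[...,1]+.29)<.12)&(P[...,2]>.0515)]
c=p.mean(0); U,S,V=np.linalg.svd((p-c)[:,:2]); print(c,V,[np.ptp((p-c)[:,:2]@V[i]) for i in (0,1)])
m=(u>155)&(u<360)&(v>160)&(v<275)&(P[...,2]>.055)&(P[...,2]<.1)
print(cv2.minAreaRect(P[m][:,:2].astype(np.float32)*1000), len(P[m]))
f=m&(P[...,2]<.078)&(u>175)&(u<290)&(v>185)&(v<255)
q=P[f]; A=np.c_[q[:,:2],np.ones(len(q))]; print('floor plane',np.linalg.lstsq(A,q[:,2],rcond=None)[0])
for s in[-1,1]:
  e=m&(abs(P[...,1]-.095)<.17)&((P[...,0]-.558)*s>.104); print('rim',s,np.polyfit(P[e][:,1],P[e][:,0],1),P[e].mean(0))
E
```

```text
[ 0.49790673 -0.29075654  0.05529813] [[-0.9562466   0.29256186]
 [-0.29256186 -0.9562466 ]] [np.float64(0.17984235233500534), np.float64(0.01540951428545365)]
((560.5538940429688, 97.8809585571289), (400.44677734375, 220.82191467285156), 89.2811050415039) 19886
floor plane [0.00023416 0.03648383 0.06543451]
rim -1 [0.00656754 0.45128147] [0.45173562 0.06915017 0.07809663]
rim 1 [0.00470769 0.66538127] [0.66596162 0.12327828 0.08118649]
```

The level stands in the brown wooden holder at top pixel (436,245). The green (300,99), blue (540,226) and (221,342), and purple (503,358) holders are look-alikes, because their colour is wrong and they hold no level. The crop confirms it: wood, with a grey bar and green vial in the slot. The tray is at (257,217), with its knob at (320,217).

```bash
cat >> h.py <<'E'
def goal(p,th,tilt=0,rt=None):
    """delta in move units from present pose (th deg = heading of tool x; tilt deg about tool y)"""
    s=manip.get_state(); P,Rt=tool() if rt is None else rt
    G=R.from_euler('z',th,degrees=True)*R.from_euler('x',180,degrees=True)*R.from_euler('y',tilt,degrees=True)
    d=Rt.inv().apply(np.array(p)-P)/.4; t=np.degrees((Rt.inv()*G).as_rotvec())/30
    print('pos',d.round(4),'turn',t.round(3),'at',P.round(4),'th',np.degrees(np.arctan2(*Rt.as_matrix()[1::-1,0])).round(2),'t',round(s['clock'],2))
E
python3 -c "
from h import *
goal([.499,-.291,.13],-17)"
```

```text
pos [ 0.8214 -0.2499  0.2533] turn [ 0.    -0.     1.403] at [ 0.2438 -0.5208  0.2314] th 25.08 t 0.7
```

carry_out:
  delta_pos:
    - [0.82,-0.25,0.25]
    - [0.82,-0.25,0.25]
    - [0.82,-0.25,0.25]
    - [0.82,-0.25,0.25]
    - [0.82,-0.25,0.25]
    - [0.82,-0.25,0.25]
    - [0.82,-0.25,0.25]
    - [0.82,-0.25,0.25]
    - [0.82,-0.25,0.25]
    - [0.82,-0.25,0.25]
  turn:
    - [0,0,1]
    - [0,0,1]
    - [0,0,1]
    - [0,0,1]
    - [0,0,1]
    - [0,0,1]
    - [0,0,1]
    - [0,0,1]
    - [0,0,1]
    - [0,0,1]
  claw: [-1,-1,-1,-1,-1,-1,-1,-1,-1,-1]

```text
clock: 1.7
position: [0.498, -0.2919, 0.1315]
ee_rot: [0.001, 0.999, -0.043, -0.0]
contact_force: [0.2, 0.6, -0.1]
width: 0.0854
gripper_force: 0.0
```

carry_out:
  delta_pos:
    - [0,0,0]
    - [0,0,0]
    - [0,0,0]
  turn:
    - [0,0,0.4]
    - [0,0,0.4]
    - [0,0,0.4]
  claw: [-1,-1,-1]

```text
clock: 2.0
position: [0.4974, -0.2932, 0.1322]
ee_rot: [0.001, 0.989, -0.148, 0.0]
contact_force: [0.5, 0.2, -0.7]
width: 0.0854
gripper_force: 0.0
```

```bash
python3 - <<'E'
from h import *
im=manip.get_image('wrist'); save(im,'w1.png')
for r in manip.place_of('wrist','level_mid')+manip.place_of('wrist','holder'): print(np.round(r['point'],4),r['score'])
d=im['z_map']; T=np.linalg.inv(im['world_to_cam']); v,u=np.mgrid[:480,:640]
P=np.stack([(u-im['cx'])/im['fx']*d,(v-im['cy'])/im['fy']*d,d],-1)@T[:3,:3].T+T[:3,3]
ok=(d>0)&(np.hypot(P[...,0]-.499,P[...,1]+.291)<.12)&(P[...,2]>.047)&(P[...,2]<.065)
m=cv2.minAreaRect(P[ok][:,:2].astype(np.float32)*1000);print(m,ok.sum(), T[:3,3])
goal([.499,-.291,.016],-17)
E
```

```text
[ 0.4972 -0.2958  0.0336] 0.79
[ 0.5403 -0.525   0.0009] 0.84
[ 4.980e-01 -2.883e-01 -3.000e-04] 0.82
[ 0.2475 -0.4308  0.0021] 0.71
((496.43206787109375, -292.1272277832031), (42.770172119140625, 208.3523712158203), 72.54883575439453) 5782 [ 0.56507811 -0.31424741  0.27540892]
pos [ 0.0016 -0.0044  0.2896] turn [ 0.001 -0.001  0.002] at [ 0.4978 -0.2924  0.1318] th -16.95 t 2.15
```

View pics/w1.png

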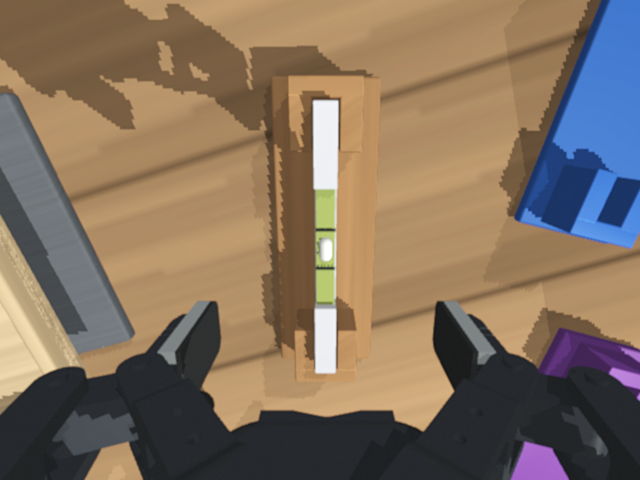

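The picture shows the level upright in the wooden holder, from (326,100) to (325,373). It lies midway between the fingertips at (205,310) and (450,310), so I'm descending.

carry_out:
  delta_pos:
    - [0,-0.002,0.1]
    - [0,-0.002,0.2]
    - [0,-0.002,0.26]
    - [0,-0.002,0.29]
    - [0,-0.002,0.29]
    - [0,-0.002,0.29]
    - [0,-0.002,0.29]
    - [0,-0.002,0.29]
    - [0,-0.002,0.29]
    - [0,-0.002,0.29]
    - [0,-0.002,0.29]
    - [0,-0.002,0.29]
  turn:
    - [0,0,0]
    - [0,0,0]
    - [0,0,0]
    - [0,0,0]
    - [0,0,0]
    - [0,0,0]
    - [0,0,0]
    - [0,0,0]
    - [0,0,0]
    - [0,0,0]
    - [0,0,0]
    - [0,0,0]
  claw: [-1,-1,-1,-1,-1,0.2,1,1,1,1,1,1]
  force: 40

```text
clock: 3.35
position: [0.4989, -0.2916, 0.0161]
ee_rot: [0.001, 0.989, -0.147, 0.001]
contact_force: [-2.7, -3.4, 5.5]
width: 0.0133
gripper_force: 41.7
```

carry_out:
  delta_pos:
    - [0,0,-0.04]
    - [0,0,-0.08]
    - [0,0,-0.13]
    - [0,0,-0.2]
    - [0,0,-0.3]
    - [0,0,-0.4]
    - [0,0,-0.4]
    - [0,0,-0.4]
  turn:
    - [0,0,0]
    - [0,0,0]
    - [0,0,0]
    - [0,0,0]
    - [0,0,0]
    - [0,0,0]
    - [0,0,0]
    - [0,0,0]
  claw: [1,1,1,1,1,1,1,1]

```text
clock: 4.15
position: [0.4989, -0.2899, 0.1756]
ee_rot: [-0.0, 0.989, -0.147, 0.001]
contact_force: [-0.2, -0.5, -2.1]
width: 0.013
gripper_force: 40.8
```

```bash
python3 - <<'E'
from h import *
im=manip.get_image('wrist'); save(im,'w2.png')
goal([.5605,.158,.17],89.6)
goal([.5605,.158,.17],-17)
print(manip.get_state()['contact_force'],manip.get_state()['width'])
E
```

```text
pos [-0.1758 -1.1155  0.0125] turn [-0.006  0.    -3.55 ] at [ 0.498  -0.2894  0.1742] th -16.91 t 4.2
pos [-0.1758 -1.1155  0.0125] turn [-0.003  0.004  0.003] at [ 0.498  -0.2894  0.1742] th -16.91 t 4.2
[-1.13892808  0.09074059 -2.12254033] 0.013121185251177787
```

View pics/w2.png

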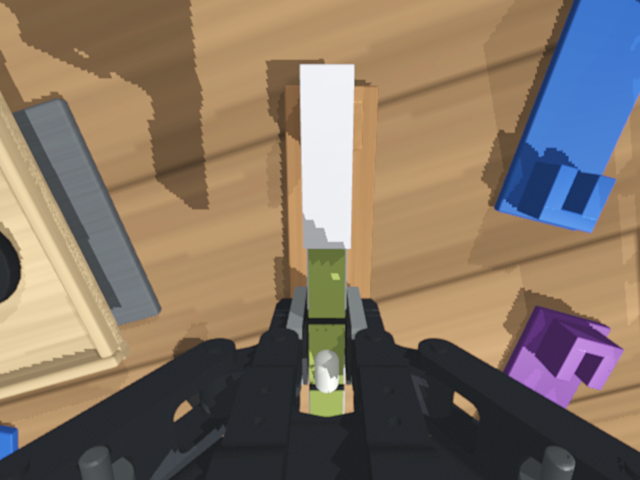

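The level hangs straight in the fingers: its white end is at (327,150), the vial at (327,350), and the empty wooden holder is below it. I'm carrying it to the tray.

carry_out:
  delta_pos:
    - [-0.02,-0.08,0]
    - [-0.04,-0.18,0]
    - [-0.06,-0.3,0]
    - [-0.08,-0.42,0]
    - [-0.1,-0.54,0]
    - [-0.12,-0.66,0]
    - [-0.14,-0.78,0]
    - [-0.15,-0.88,0]
    - [-0.16,-0.95,0]
    - [-0.176,-1.0,0]
    - [-0.176,-1.0,0]
  turn:
    - [0,0,-0.1]
    - [0,0,-0.2]
    - [0,0,-0.35]
    - [0,0,-0.5]
    - [0,0,-0.65]
    - [0,0,-0.8]
    - [0,0,-0.9]
    - [0,0,-1]
    - [0,0,-1]
    - [0,0,-1]
    - [0,0,-1]
  claw: [1,1,1,1,1,1,1,1,1,1,1]

```text
clock: 5.3
position: [0.5459, 0.1156, 0.1727]
ee_rot: [-0.001, 0.993, 0.116, -0.003]
contact_force: [0.3, -1.3, -0.4]
width: 0.0136
gripper_force: 40.8
```

carry_out:
  delta_pos:
    - [0,0,0]
    - [0,0,0]
    - [0,0,0]
    - [0,0,0]
    - [0,0,0]
  turn:
    - [0,0,-0.25]
    - [0,0,-0.5]
    - [0,0,-0.75]
    - [0,0,-1]
    - [0,0,-1]
  claw: [1,1,1,1,1]

```text
clock: 5.8
position: [0.5466, 0.1118, 0.1736]
ee_rot: [-0.0, 0.93, 0.367, -0.002]
contact_force: [-0.7, 0.4, -1.0]
width: 0.0128
gripper_force: 40.8
```

carry_out:
  delta_pos:
    - [0,0,0]
    - [0,0,0]
    - [0,0,0]
    - [0,0,0]
    - [0,0,0]
  turn:
    - [0,0,-0.25]
    - [0,0,-0.5]
    - [0,0,-0.75]
    - [0,0,-1]
    - [0,0,-1]
  claw: [1,1,1,1,1]

```text
clock: 6.3
position: [0.547, 0.1121, 0.1742]
ee_rot: [-0.0, 0.804, 0.594, -0.001]
contact_force: [0.8, 0.5, -2.6]
width: 0.0131
gripper_force: 40.8
```

```bash
python3 - <<'E'
from h import *
im=manip.get_image('wrist')
goal([.5605,.158,.12],89.6,2.1)
print(manip.get_state()['contact_force'],manip.get_state()['width'])
for q in['tray_mid','knob_grip','level_mid']:
  for r in manip.place_of('wrist',q): print(q,np.round(r['point'],4),r['score'])
E
```

```text
pos [ 0.1193 -0.0016  0.1358] turn [ 0.007  0.071 -0.56 ] at [0.5471 0.1122 0.1744] th 72.79 t 6.35
[-0.47188908  0.63351186 -1.89464274] 0.01319105470946629
tray_mid [0.5597 0.0953 0.0698] 0.78
level_mid [0.5454 0.1089 0.1887] 0.96
```

carry_out:
  delta_pos:
    - [0.04,0,0.03]
    - [0.08,0,0.07]
    - [0.12,-0.002,0.11]
    - [0.12,-0.002,0.135]
    - [0.12,-0.002,0.135]
    - [0.12,-0.002,0.135]
  turn:
    - [0,0.02,-0.2]
    - [0,0.04,-0.4]
    - [0,0.07,-0.56]
    - [0,0.07,-0.56]
    - [0,0.07,-0.56]
    - [0,0.07,-0.56]
  claw: [1,1,1,1,1,1]

```text
clock: 7.1
position: [0.5609, 0.1583, 0.1214]
ee_rot: [-0.011, 0.708, 0.706, 0.014]
contact_force: [0.7, 0.3, -0.6]
width: 0.0128
gripper_force: 40.7
```

```bash
python3 - <<'E'
from h import *
im=manip.get_image('top');
d=im['z_map']; T=np.linalg.inv(im['world_to_cam']); v,u=np.mgrid[:480,:640]
P=np.stack([(u-im['cx'])/im['fx']*d,(v-im['cy'])/im['fy']*d,d],-1)@T[:3,:3].T+T[:3,3]
for y in(.0,.02,.04,.28): 
  m=(abs(P[...,1]-y)<.008)&(abs(P[...,0]-.56)<.08)&(d>0)&(P[...,2]<.1); print(y,np.median(P[m][:,2]))
goal([.5605,.158,.078],89.6,2.1)
print(manip.get_state()['contact_force'])
E
```

```text
0.0 0.06555008692352093
0.02 0.06577925344597202
0.04 0.06715374383133588
0.28 0.07664255442076506
pos [-0.0049 -0.0025  0.1096] turn [0.012 0.002 0.007] at [0.5612 0.1584 0.1219] th 89.8 t 7.15
[-0.30925359  0.06338536 -1.14781315]
```

carry_out:
  delta_pos:
    - [-0.003,-0.002,0.04]
    - [-0.004,-0.002,0.07]
    - [-0.004,-0.002,0.09]
    - [-0.005,-0.002,0.1]
    - [-0.005,-0.002,0.103]
    - [-0.005,-0.002,0.106]
    - [-0.005,-0.002,0.109]
    - [-0.005,-0.002,0.109]
  turn:
    - [0,0,0]
    - [0,0,0]
    - [0,0,0]
    - [0,0,0]
    - [0,0,0]
    - [0,0,0]
    - [0,0,0]
    - [0,0,0]
  claw: [1,1,1,1,1,1,1,1]

```text
clock: 7.95
position: [0.5605, 0.1585, 0.0778]
ee_rot: [-0.011, 0.708, 0.706, 0.015]
contact_force: [-0.2, -0.2, -1.8]
width: 0.0134
gripper_force: 40.8
```

carry_out:
  delta_pos:
    - [0,0,0.003]
    - [0,0,0.006]
    - [0,0,0.006]
  turn:
    - [0,0,0]
    - [0,0,0]
    - [0,0,0]
  claw: [1,1,1]

```text
clock: 8.25
position: [0.561, 0.1586, 0.0771]
ee_rot: [-0.01, 0.707, 0.707, 0.015]
contact_force: [-2.2, -1.2, 7.8]
width: 0.0132
gripper_force: 42.1
```

Contact is felt at 7.8 N up. I'm releasing and raising.

carry_out:
  delta_pos:
    - [0,0,-0.002]
    - [0,0,-0.002]
    - [0,0,-0.002]
    - [0,0,-0.002]
    - [0,0,-0.002]
    - [0,0,-0.06]
    - [0,0,-0.15]
    - [0,0,-0.25]
    - [0,0,-0.3]
    - [0,0,-0.3]
    - [0,0,-0.3]
  turn:
    - [0,0,0]
    - [0,0,0]
    - [0,0,0]
    - [0,0,0]
    - [0,0,0]
    - [0,0,0]
    - [0,0,0]
    - [0,0,0]
    - [0,0,0]
    - [0,0,0]
    - [0,0,0]
  claw: [0.6,0,-1,-1,-1,-1,-1,-1,-1,-1,-1]

```text
clock: 9.35
position: [0.5594, 0.1542, 0.1948]
ee_rot: [-0.011, 0.708, 0.706, 0.015]
contact_force: [-0.8, -0.0, -0.8]
width: 0.0856
gripper_force: 0.0
```

```bash
python3 - <<'E'
from h import *
im=manip.get_image('wrist'); save(im,'w3.png')
for q in['tray_mid','knob_grip','level_mid']:
  for r in manip.place_of('wrist',q): print(q,np.round(r['point'],4),r['score'],px(im,r['point']))
im=manip.get_image('top')
for q in['knob_grip']:
  for r in manip.place_of('top',q): print(q,np.round(r['point'],4),r['score'])
d=im['z_map']; T=np.linalg.inv(im['world_to_cam']); v,u=np.mgrid[:480,:640]
P=np.stack([(u-im['cx'])/im['fx']*d,(v-im['cy'])/im['fy']*d,d],-1)@T[:3,:3].T+T[:3,3]
m=(np.hypot(P[...,0]-.558,P[...,1]+.04)<.05)&(P[...,2]>.105)&(P[...,2]<.13)
print(cv2.minAreaRect(P[m][:,:2].astype(np.float32)*1000),P[m].mean(0))
goal([.558,-.0389,.17],165.6)
E
```

```text
tray_mid [0.5614 0.0936 0.0702] 0.84 [329, 309]
level_mid [0.5594 0.1562 0.096 ] 0.86 [327, 243]
((557.6915283203125, -38.840824127197266), (16.199737548828125, 63.20283889770508), 75.6627426147461) [ 0.55726633 -0.03888598  0.11736906]
pos [-0.4846 -0.0019  0.0423] turn [ 0.05  -0.054 -2.524] at [0.5591 0.1542 0.1938] th 89.89 t 9.65
```

View pics/w3.png

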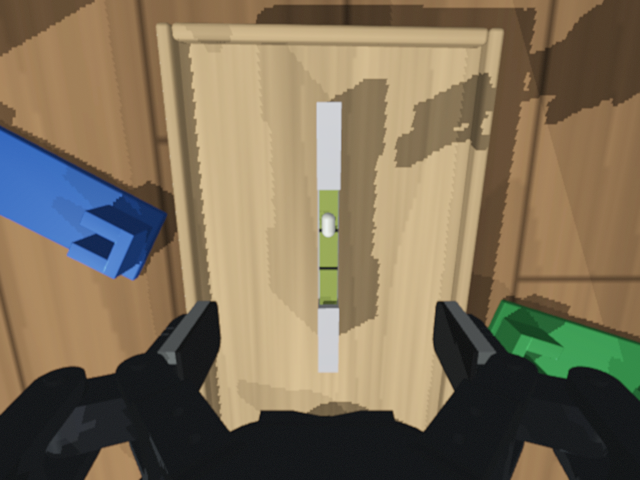

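The level stands along the tray. The bubble at (328,225) is shifted towards the pivot end, with the lines at rows 230 and 268. That is about 0.034 rad unpressed, or about 0.049 pressed, so roughly 93° of clockwise turn is needed. Next I go to the knob.

carry_out:
  delta_pos:
    - [-0.1,0,0]
    - [-0.2,0,0]
    - [-0.3,0,0]
    - [-0.4,0,0]
    - [-0.485,-0.002,0.02]
    - [-0.485,-0.002,0.04]
    - [-0.485,-0.002,0.04]
  turn:
    - [0,-0.07,-0.25]
    - [0,-0.07,-0.5]
    - [0,-0.07,-0.75]
    - [0,-0.07,-1]
    - [0,-0.07,-1]
    - [0,-0.07,-1]
    - [0,-0.07,-1]
  claw: [-1,-1,-1,-1,-1,-1,-1]

```text
clock: 10.35
position: [0.5575, -0.0393, 0.1704]
ee_rot: [0.004, 0.502, 0.865, 0.004]
contact_force: [0.8, -0.1, 0.4]
width: 0.0853
gripper_force: 0.0
```

carry_out:
  delta_pos:
    - [0,0,0]
    - [0,0,0]
    - [0,0,0]
    - [0,0,0]
    - [0,0,0]
  turn:
    - [0,0,-0.25]
    - [0,0,-0.5]
    - [0,0,-0.75]
    - [0,0,-1]
    - [0,0,-1]
  claw: [-1,-1,-1,-1,-1]

```text
clock: 10.85
position: [0.5587, -0.0375, 0.1722]
ee_rot: [0.007, 0.259, 0.966, 0.003]
contact_force: [0.6, -0.0, 0.7]
width: 0.0853
gripper_force: 0.0
```

```bash
python3 - <<'E'
from h import *
im=manip.get_image('wrist'); save(im,'w4.png')
for q in['knob_grip']:
  for r in manip.place_of('wrist',q): print(q,np.round(r['point'],4),r['score'],px(im,r['point']))
d=im['z_map']; T=np.linalg.inv(im['world_to_cam']); v,u=np.mgrid[:480,:640]
P=np.stack([(u-im['cx'])/im['fx']*d,(v-im['cy'])/im['fy']*d,d],-1)@T[:3,:3].T+T[:3,3]
m=(np.hypot(P[...,0]-.558,P[...,1]+.04)<.05)&(P[...,2]>.110)&(P[...,2]<.125)
print(cv2.minAreaRect(P[m][:,:2].astype(np.float32)*1000),P[m].mean(0))
m=(np.hypot(P[...,0]-.558,P[...,1]+.04)<.035)&(P[...,2]>.075)&(P[...,2]<.09); print('disc',np.median(P[m][:,2]))
goal([.558,-.0389,.17],165.6)
print(manip.get_state()['qpos'],manip.get_state()['contact_force'])
s=manip.get_image('scene'); save(s,'s1.png'); print('vial px scene',px(s,[.56,.145,.11]),px(s,[.56,.165,.11]))
t=manip.get_image('top'); save(t,'t1.png')
a=lambda i,b:cv2.resize(i['image'][b[1]:b[3],b[0]:b[2],::-1],(400,300),interpolation=cv2.INTER_CUBIC)
c=px(s,[.56,.155,.11]);e=px(t,[.56,.155,.11])
w=cv2.resize(im['image'][:,:,::-1],(400,300))
cv2.imwrite('pics/m1.png',np.vstack([np.hstack([a(s,(c[0]-40,c[1]-30,c[0]+40,c[1]+30)),a(t,(e[0]-40,e[1]-30,e[0]+40,e[1]+30))]),np.hstack([w,cv2.resize(t['image'][:,:,::-1],(400,300))])]))
E
```

```text
knob_grip [ 0.5568 -0.0381  0.0993] 0.83 [324, 251]
((556.7969360351562, -40.43018341064453), (16.35746955871582, 64.19257354736328), 75.7804946899414) [ 0.55440492 -0.03933858  0.11782605]
disc 0.08460578757256043
pos [ 0.0003 -0.003   0.0055] turn [ 0.013  0.025 -0.527] at [ 0.5587 -0.0379  0.1722] th 149.8 t 10.95
[-0.19480033  0.28527144  1.64425774  0.00448944  1.19797965 -1.24011319] [ 0.17637605  0.15590801 -0.41190249]
vial px scene [409, 181] [419, 181]
```

View pics/m1.png

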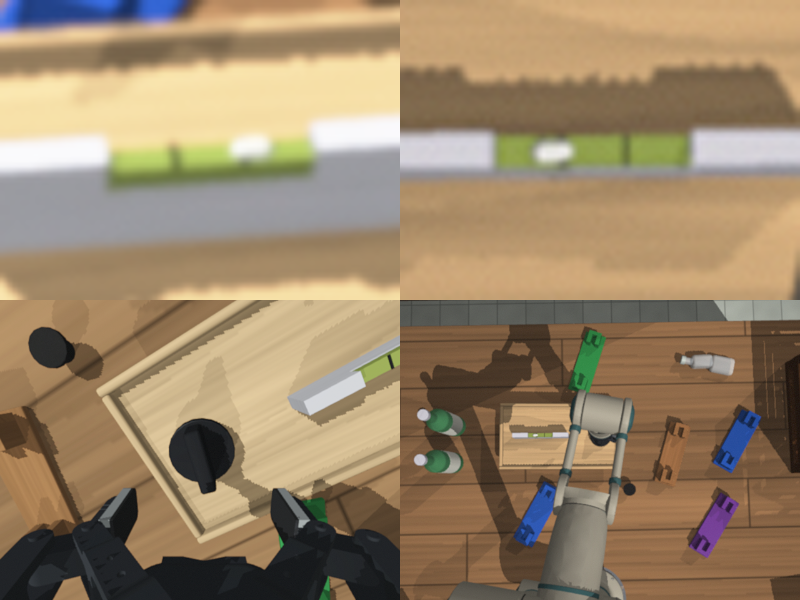

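Picture m1: the scene crop (top left) and the top crop (top right) both show the vial clear of the arm, so the bubble can be read while turning. The wrist view shows the knob bar lined up, about 16° from the fingers.

carry_out:
  delta_pos:
    - [0,0,0]
    - [0,0,0]
    - [0,0,0]
  turn:
    - [0.01,0.025,-0.25]
    - [0.01,0.025,-0.53]
    - [0.01,0.025,-0.53]
  claw: [-1,-1,-1]

```text
clock: 11.35
position: [0.5587, -0.0388, 0.1721]
ee_rot: [0.0, 0.124, 0.992, 0.001]
contact_force: [-0.3, -0.2, -0.8]
width: 0.0851
gripper_force: 0.0
```

```bash
python3 - <<'E'
from h import *
goal([.5575,-.0392,.084],165.6)
t=np.load('top0.npy',allow_pickle=True)
im=manip.get_image('top'); np.save('t.npy',im,allow_pickle=True)
# rectify vial strip (world y .10...21, vial top z ~ floor+.040)
def strip(im,dx=0):
    ys=np.arange(.10,.215,.0005); xs=.5595+dx+np.arange(-.012,.0121,.001)
    Y,X=np.meshgrid(ys,xs); Z=.0654+.0365*Y+.040
    c=np.einsum('ij,j...->i...',im['world_to_cam'],np.stack([X,Y,Z,np.ones_like(X)]))
    return ys,cv2.remap(im['image'],(c[0]/c[2]*im['fx']+im['cx']).astype(np.float32),(c[1]/c[2]*im['fy']+im['cy']).astype(np.float32),cv2.INTER_CUBIC)
ys,s=strip(im)
print('blue min per row',[int(x) for x in np.percentile(s[:,:,2],20,axis=1)])
sat=(s.max(2).astype(int)-s.min(2)); r=np.argmax(np.percentile(sat[:,60:180],60,axis=1)); print(r)
b=s[max(r-1,0):r+2].mean(0)
for k in range(0,len(ys),6): print(round(ys[k]*1000),b[k].astype(int),end=' ')
E
```

```text
pos [ 0.0028 -0.0019  0.2203] turn [0.003 0.001 0.004] at [ 0.5587 -0.0388  0.1721] th 165.71 t 11.35
blue min per row [108, 115, 125, 136, 138, 133, 119, 100, 81, 75, 73, 74, 76, 77, 77, 77, 77, 76, 75, 72, 70, 69, 70, 71, 71]
11
100 [215 213 218] 103 [214 212 217] 106 [215 211 217] 109 [213 211 217] 112 [215 212 218] 115 [216 213 221] 118 [185 185 188] 121 [127 139  85] 124 [135 151  67] 127 [144 162  75] 130 [145 162  76] 133 [144 160  75] 136 [145 161  75] 139 [147 163  77] 142 [146 162  77] 145 [107 118  59] 148 [133 148  71] 151 [146 162  77] 154 [144 160  74] 157 [144 159  75] 160 [145 162  76] 163 [144 160  72] 166 [158 170 106] 169 [207 211 189] 172 [225 224 219] 175 [231 230 226] 178 [231 230 224] 181 [195 195 182] 184 [140 151  97] 187 [143 159  75] 190 [145 161  76] 193 [145 161  75] 196 [140 155  77] 199 [170 171 159] 202 [211 207 217] 205 [213 212 218] 208 [212 210 217] 211 [212 210 217] 214 [213 211 218]
```

```bash
cat >> h.py <<'E'
def bubble(im):
    ys=np.arange(.10,.215,.0005); xs=.5595+np.arange(-.012,.0121,.001)
    Y,X=np.meshgrid(ys,xs); Z=.108+.03*(Y-.1)+0*X
    c=np.einsum('ij,j...->i...',im['world_to_cam'],np.stack([X,Y,Z,np.ones_like(X)]))
    s=cv2.remap(im['image'],(c[0]/c[2]*im['fx']+im['cx']).astype(np.float32),(c[1]/c[2]*im['fy']+im['cy']).astype(np.float32),cv2.INTER_CUBIC).astype(float)
    sat=s.max(2)-s.min(2); r=np.argmax(np.percentile(sat[:,60:180],60,axis=1)); b=s[r-1:r+2].mean(0)
    inn=(ys>.124)&(ys<.194)
    w=np.clip(b[:,2]-95,0,None)*inn; yb=(w*ys).sum()/w.sum()
    dk=np.clip(140-b[:,1],0,None)*inn*(b[:,2]<95); n,l=cv2.connectedComponents((dk>0).astype(np.uint8)[None]); l=l[0]
    L=[(round(1000*(dk*ys)[l==i].sum()/dk[l==i].sum(),2),int(dk[l==i].sum())) for i in range(1,n)]
    return round(yb*1000,2),L,r
E
python3 -c "
from h import *
print(bubble(np.load('t.npy',allow_pickle=True).item()))"
```

```text
(np.float64(175.14), [(np.float64(145.6), 100)], np.int64(11))
```

carry_out:
  delta_pos:
    - [0.003,-0.002,0.08]
    - [0.003,-0.002,0.15]
    - [0.003,-0.002,0.2]
    - [0.003,-0.002,0.215]
    - [0.003,-0.002,0.215]
    - [0.003,-0.002,0.215]
    - [0.003,-0.002,0.215]
    - [0.003,-0.002,0.215]
    - [0.003,-0.002,0.215]
    - [0.003,-0.002,0.215]
    - [0.003,-0.002,0.215]
  turn:
    - [0,0,0]
    - [0,0,0]
    - [0,0,0]
    - [0,0,0]
    - [0,0,0]
    - [0,0,0]
    - [0,0,0]
    - [0,0,0]
    - [0,0,0]
    - [0,0,0]
    - [0,0,0]
  claw: [-1,-1,-1,-1,-1,0.2,1,1,1,1,1]
  force: 50

```text
clock: 12.5
position: [0.5579, -0.0398, 0.0869]
ee_rot: [0.001, 0.124, 0.992, 0.0]
contact_force: [-0.5, -2.8, 4.4]
width: 0.0154
gripper_force: 50.8
```

carry_out:
  delta_pos:
    - [0,0,0.004]
    - [0,0,0.008]
    - [0,0,0.012]
    - [0,0,0.015]
    - [0,0,0.015]
  turn:
    - [0,0,0]
    - [0,0,0]
    - [0,0,0]
    - [0,0,0]
    - [0,0,0]
  claw: [1,1,1,1,1]

```text
clock: 13.0
position: [0.559, -0.0402, 0.0821]
ee_rot: [0.002, 0.124, 0.992, 0.0]
contact_force: [-2.2, -4.5, 11.6]
width: 0.0151
gripper_force: 61.2
```

carry_out:
  delta_pos:
    - [0,0,-0.002]
    - [0,0,-0.004]
    - [0,0,-0.006]
    - [0,0,-0.008]
    - [0,0,-0.01]
    - [0,0,-0.012]
    - [0,0,-0.012]
  turn:
    - [0,0,0.17]
    - [0,0,0.34]
    - [0,0,0.5]
    - [0,0,0.67]
    - [0,0,0.84]
    - [0,0,1]
    - [0,0,1]
  claw: [1,1,1,1,1,1,1]

```text
clock: 13.7
position: [0.5589, -0.0398, 0.0868]
ee_rot: [0.002, 0.377, 0.926, 0.001]
contact_force: [-0.2, -2.6, 9.1]
width: 0.0153
gripper_force: 49.0
```

```bash
python3 - <<'E'
from h import *
print(bubble(manip.get_image('top'))); s=manip.get_state(); print(s['contact_force'],s['moment'],s['width']); goal([.5575,-.0392,.084],165.6)
for r in manip.place_of('top','knob_grip')[:1]:print(r)
E
```

```text
(np.float64(178.72), [(np.float64(145.64), 89), (np.float64(170.06), 26)], np.int64(11))
[-1.03124044 -0.9461068   8.20251627] [ 0.38356169 -0.15757582 -0.07282388] 0.015219823965813324
pos [ 0.0039 -0.0017  0.0068] turn [ 0.006  0.008 -0.996] at [ 0.5591 -0.0398  0.0867] th 135.72 t 13.75
```

carry_out:
  delta_pos:
    - [0,0,-0.001]
    - [0,0,-0.003]
    - [0,0,-0.005]
    - [0,0,-0.007]
    - [0,0,-0.009]
    - [0,0,-0.01]
    - [0,0,-0.01]
    - [0,0,-0.01]
    - [0,0,-0.01]
    - [0,0,-0.01]
    - [0,0,-0.01]
    - [0,0,-0.01]
  turn:
    - [0,0,0.17]
    - [0,0,0.34]
    - [0,0,0.5]
    - [0,0,0.67]
    - [0,0,0.84]
    - [0,0,1]
    - [0,0,1]
    - [0,0,1]
    - [0,0,1]
    - [0,0,1]
    - [0,0,1]
    - [0,0,1]
  claw: [1,1,1,1,1,1,1,1,1,1,1,1]

```text
clock: 15.0
position: [0.5591, -0.0394, 0.0912]
ee_rot: [0.002, 0.603, 0.798, 0.002]
contact_force: [-0.7, 1.3, 11.5]
width: 0.0154
gripper_force: 49.3
```

```bash
python3 - <<'E'
from h import *
print(bubble(manip.get_image('top'))); s=manip.get_state(); print(s['contact_force'],s['moment'],s['width']); goal([.5575,-.0392,.084],165.6)
E
```

```text
(np.float64(169.34), [(np.float64(146.84), 193)], np.int64(11))
[ 0.03692539  1.07015342 10.53393196] [-0.11142248  0.07570821  0.03151942] 0.015089628163894074
pos [ 0.0016 -0.0038  0.0178] turn [ 0.008  0.007 -1.994] at [ 0.5591 -0.0394  0.0911] th 105.79 t 15.05
```

carry_out:
  delta_pos:
    - [0,0,-0.002]
    - [0,0,-0.004]
    - [0,0,-0.006]
    - [0,0,-0.008]
    - [0,0,-0.01]
    - [0,0,-0.011]
    - [0,0,-0.011]
    - [0,0,-0.011]
    - [0,0,-0.011]
    - [0,0,-0.011]
    - [0,0,-0.011]
    - [0,0,-0.011]
  turn:
    - [0,0,0.17]
    - [0,0,0.34]
    - [0,0,0.5]
    - [0,0,0.67]
    - [0,0,0.84]
    - [0,0,1]
    - [0,0,1]
    - [0,0,1]
    - [0,0,1]
    - [0,0,1]
    - [0,0,1]
    - [0,0,1]
  claw: [1,1,1,1,1,1,1,1,1,1,1,1]

```text
clock: 16.25
position: [0.559, -0.0387, 0.0957]
ee_rot: [0.001, 0.789, 0.614, 0.003]
contact_force: [-0.4, 2.8, 12.2]
width: 0.0154
gripper_force: 49.5
```

carry_out:
  delta_pos:
    - [0,0,0]
    - [0,0,0]
    - [0,0,0]
    - [0,0,0]
    - [0,0,0]
    - [0,0,0]
    - [0,0,0]
    - [0,0,0]
  turn:
    - [0,0,0]
    - [0,0,0]
    - [0,0,0]
    - [0,0,0]
    - [0,0,0]
    - [0,0,0]
    - [0,0,0]
    - [0,0,0]
  claw: [1,1,1,1,1,1,1,1]

```text
clock: 17.05
position: [0.559, -0.0387, 0.0957]
ee_rot: [0.001, 0.789, 0.614, 0.003]
contact_force: [-0.6, 2.8, 11.9]
width: 0.0153
gripper_force: 49.5
```

```bash
python3 - <<'E'
from h import *
print(bubble(manip.get_image('top'))); s=manip.get_state(); print(s['contact_force'],s['moment'],s['width']); goal([.5575,-.0392,.084],105.6)
E
```

```text
(np.float64(163.35), [(np.float64(147.52), 126), (np.float64(173.74), 157)], np.int64(11))
[-0.33386896  3.2867491  12.68547968] [0.10221559 0.20073198 0.02153528] 0.015508686470562645
pos [-0.0022 -0.0036  0.0294] turn [ 0.01  -0.003 -0.994] at [ 0.559  -0.0387  0.0958] th 75.78 t 17.1
```

carry_out:
  delta_pos:
    - [0,0,-0.002]
    - [0,0,-0.004]
    - [0,0,-0.006]
    - [0,0,-0.0065]
    - [0,0,-0.0065]
    - [0,0,-0.0065]
    - [0,0,-0.0065]
    - [0,0,-0.0065]
    - [0,0,-0.0065]
    - [0,0,-0.0065]
    - [0,0,-0.0065]
    - [0,0,-0.0065]
  turn:
    - [0,0,0.17]
    - [0,0,0.34]
    - [0,0,0.5]
    - [0,0,0.55]
    - [0,0,0.55]
    - [0,0,0.55]
    - [0,0,0.55]
    - [0,0,0.55]
    - [0,0,0.55]
    - [0,0,0.55]
    - [0,0,0.55]
    - [0,0,0.55]
  claw: [1,1,1,1,1,1,1,1,1,1,1,1]

```text
clock: 18.3
position: [0.5588, -0.0383, 0.0982]
ee_rot: [0.0, 0.869, 0.495, 0.003]
contact_force: [-0.8, 4.3, 11.4]
width: 0.0149
gripper_force: 49.6
```

carry_out:
  delta_pos:
    - [0,0,0]
    - [0,0,0]
    - [0,0,0]
    - [0,0,0]
    - [0,0,0]
    - [0,0,0]
    - [0,0,0]
    - [0,0,0]
  turn:
    - [0,0,0]
    - [0,0,0]
    - [0,0,0]
    - [0,0,0]
    - [0,0,0]
    - [0,0,0]
    - [0,0,0]
    - [0,0,0]
  claw: [1,1,1,1,1,1,1,1]

```text
clock: 19.1
position: [0.5588, -0.0383, 0.0982]
ee_rot: [0.0, 0.869, 0.495, 0.003]
contact_force: [-0.5, 4.2, 12.1]
width: 0.0147
gripper_force: 49.6
```

```bash
python3 - <<'E'
from h import *
t=manip.get_image('top'); print(bubble(t)); s=manip.get_state(); print(s['contact_force'],s['moment'],s['width']); goal([.5575,-.0392,.084],75.6)
sc=manip.get_image('scene')
a=lambda i,b:cv2.resize(i['image'][b[1]:b[3],b[0]:b[2],::-1],(800,280),interpolation=cv2.INTER_CUBIC)
c=px(sc,[.56,.157,.11]);e=px(t,[.56,.157,.11])
cv2.imwrite('pics/m2.png',np.vstack([a(sc,(c[0]-40,c[1]-14,c[0]+40,c[1]+14)),a(t,(e[0]-40,e[1]-14,e[0]+40,e[1]+14))]))
E
```

```text
(np.float64(159.9), [(np.float64(125.22), 25), (np.float64(148.43), 182), (np.float64(173.87), 127)], np.int64(11))
[-1.20256235  4.54639417 12.55106212] [0.16021252 0.26577605 0.17775164] 0.015270400714695747
pos [-0.0037 -0.0017  0.0356] turn [ 0.007 -0.007 -0.543] at [ 0.5588 -0.0383  0.0983] th 59.3 t 19.15
```

View pics/m2.png

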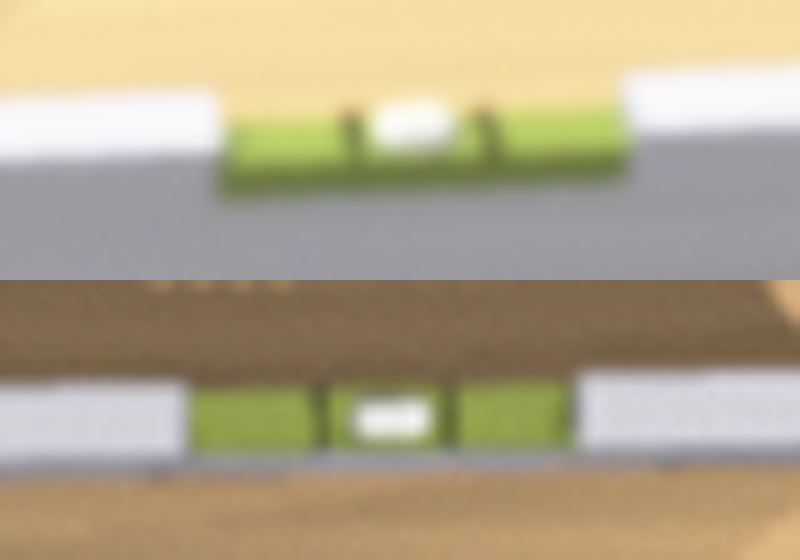

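The bubble is just past the middle, about 1.5 mm towards the knob. In the top crop the lines are at columns 318 and 449, with the bubble at 393; the scene crop agrees (352 and 488, bubble 411). I'm turning back about 6°.

carry_out:
  delta_pos:
    - [0,0,0.001]
    - [0,0,0.002]
    - [0,0,0.002]
    - [0,0,0.002]
    - [0,0,0.002]
    - [0,0,0.002]
    - [0,0,0.002]
    - [0,0,0.002]
    - [0,0,0.002]
    - [0,0,0.002]
    - [0,0,0.002]
    - [0,0,0.002]
  turn:
    - [0,0,-0.1]
    - [0,0,-0.2]
    - [0,0,-0.2]
    - [0,0,-0.2]
    - [0,0,-0.2]
    - [0,0,-0.2]
    - [0,0,-0.2]
    - [0,0,-0.2]
    - [0,0,-0.2]
    - [0,0,-0.2]
    - [0,0,-0.2]
    - [0,0,-0.2]
  claw: [1,1,1,1,1,1,1,1,1,1,1,1]

```text
clock: 20.4
position: [0.5585, -0.0384, 0.0973]
ee_rot: [0.0, 0.842, 0.54, 0.002]
contact_force: [-1.5, 4.3, 11.8]
width: 0.0153
gripper_force: 49.6
```

carry_out:
  delta_pos:
    - [0,0,0]
    - [0,0,0]
    - [0,0,0]
    - [0,0,0]
    - [0,0,0]
    - [0,0,0]
    - [0,0,0]
    - [0,0,0]
  turn:
    - [0,0,0]
    - [0,0,0]
    - [0,0,0]
    - [0,0,0]
    - [0,0,0]
    - [0,0,0]
    - [0,0,0]
    - [0,0,0]
  claw: [1,1,1,1,1,1,1,1]

```text
clock: 21.2
position: [0.5585, -0.0384, 0.0973]
ee_rot: [0.0, 0.842, 0.54, 0.002]
contact_force: [-2.0, 3.5, 11.8]
width: 0.0153
gripper_force: 49.6
```

```bash
python3 - <<'E'
from h import *
t=manip.get_image('top'); print(bubble(t)); s=manip.get_state(); print(s['contact_force'],s['moment'],s['width'],s['clock'])
sc=manip.get_image('scene')
a=lambda i,b:cv2.resize(i['image'][b[1]:b[3],b[0]:b[2],::-1],(800,280),interpolation=cv2.INTER_CUBIC)
c=px(sc,[.56,.157,.11]);e=px(t,[.56,.157,.11])
A=[a(sc,(c[0]-40,c[1]-14,c[0]+40,c[1]+14)),a(t,(e[0]-40,e[1]-14,e[0]+40,e[1]+14))]
cv2.imwrite('pics/m3.png',np.vstack(A))
def prof(q,r): 
    g=q[r-12:r+12].mean(0).astype(float); x=np.arange(800); B=g[:,0]; G=g[:,1]
    k=(x>300)&(x<500); h=(B[k].max()+np.median(B[k&(B<np.percentile(B[k],40))]))/2; e=x[k][B[k]>h]
    l=[x[m][np.argmin(G[m])] for m in((x>290)&(x<e[0]),(x>e[-1])&(x<520))]
    print('bubble',e[0],e[-1],(e[0]+e[-1])/2,'lines',l,np.mean(l))
prof(A[0],130);prof(A[1],137)
O=cv2.imread('pics/m2.png'); print('before'); prof(O[:280],130);prof(O[280:],137)
E
```

```text
(np.float64(161.37), [(np.float64(124.4), 28), (np.float64(148.56), 293), (np.float64(173.75), 126)], np.int64(11))
[-0.03132076  4.15705028 12.61584734] [0.26913494 0.3601465  0.2262709 ] 0.015687040323963036 21.25
bubble 377 460 418.5 lines [np.int64(352), np.int64(486)] 419.0
bubble 348 422 385.0 lines [np.int64(323), np.int64(449)] 386.0
before
bubble 372 453 412.5 lines [np.int64(352), np.int64(489)] 420.5
bubble 355 428 391.5 lines [np.int64(322), np.int64(449)] 385.5
```

View pics/m3.png

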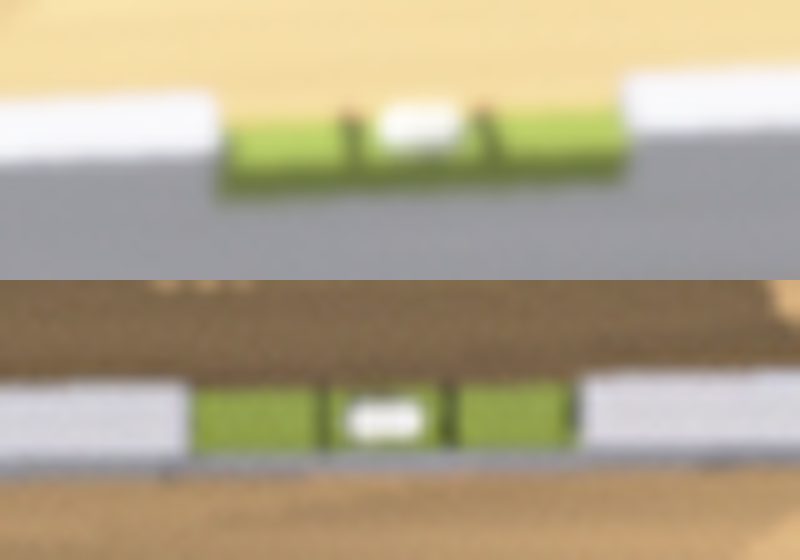

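Both views now show the bubble centred: scene 418.5 against 419, top 385 against 386, and a strip offset of 0.2 mm. The push is about 12 N and the grip is held, so I'm handing in.

```bash
python3 -c "
from rig import manip
print(manip.sign_off())"
```

```text
the job is handed in; nothing more can be done
None
```

The job is handed in at about 21 s: the level stands released along the tray, and the bubble reads centred to about 0.2 mm in both camera views with the knob still gripped and pressed down at about 12 N. I never moved near the bottles or the stopper; no verdict came back.

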